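# Slide the bottle guard along its rail until it clicks

## Task

Push the blue sliding guard along its rail, over in front of the row of spray bottles, until its spring pin drops into the groove of the yellow clip; feel for the click and do not push it on past that clip. Push the guard with the fingers only, from one side at a time and never pinching it, leave the bottles and the tyre inflator standing where they are, and finish with the hand clear.

Things in the scene. Friction and masses are not known exactly. Their poses are not given: they have to be found in the camera images.
- rail: Straight aluminium rail fixed to the shelf, 24 mm wide, 460 mm long, 12 mm high, with 20 mm high black end caps. Origin: middle of its underside, on the shelf top. Its y axis runs along the rail, its z is up, its x points to the bottles' side (away from the robot). It lies turned by up to 0.25 rad about the vertical.
- guard: Blue guard that slides along the rail's y only (friction about 1.5 N). Carriage 46 (x) by 60 mm (y), top at 33 mm; in its middle a push tower 44 (x) by 30 mm (y) over its pads, 83 mm high; 52 mm beyond the rail, on the bottles' side, a 150 mm long, 5 mm thick aluminium bar, 19 to 49 mm high, parallel to the rail. Origin: on the shelf top under the tower's middle; axes as the rail's.
- guard_mark (a point): Point of the guard on the axis of its tower and spring pin, at the height of the rail's top (12 mm above the shelf); axes as the rail's.
- pad_left (a point): Middle of the outer face of the black rubber push pad on the tower's side towards the rail's +y, 60 mm above the shelf, 15 mm from the tower's axis. The pad is 44 mm wide (x), 46 mm high, 5 mm thick; axes as the rail's. Push here to send the guard towards -y.
- pad_right (a point): The same point of the pad on the tower's side towards the rail's -y. Push here to send the guard towards +y.
- pin (a joint): Height of the guard's spring pin in m; its red head, 12 mm across, shows on top of the tower. 0: riding free over the rail. It rises to about 0.0045 on a clip's crest and falls below 0.0015 in the groove. Climbing a clip takes a push of 4 to 8 N; as the pin drops in, the guard jumps the last few mm by itself and the push dips to nothing. Forcing it out of the groove takes about 20 N.
- clip_yellow_seat (a point): Point on the rail's axis in the middle of the yellow clip's groove, at the rail's top; axes as the rail's. The pin is in when guard_mark is here. Clip 62 mm long along the rail, crests 9.5 mm either side of the groove; a yellow tab 3 mm thick lies on the shelf, 13 to 55 mm from the rail's axis on the robot's side. Sits 95 to 130 mm from the rail's middle, at either end; the bottles stand behind it.
- clip_grey_seat (a point): The same for the grey clip, at the rail's other end; not to be used.
- bottle_pink: Empty pink spray bottle, loose and light, 48 mm across, 150 mm high, standing. Origin: middle of its underside. It stands about 135 mm beyond the rail, on the side away from the robot.
- bottle_green: The same in green.
- bottle_clear: The same in clear plastic.
- inflator: Black handheld tyre inflator standing on end, 56 by 56 mm, 160 mm high, loose, behind the grey clip. Origin: middle of its underside.
There are look-alikes about, which are no part of the job. Several things look just like the part that bears clip_yellow_seat: the one meant starts nearest to the robot's base.

How it is judged:
By the outcome, as a careful person would: the job done as asked, in the order asked, and still so for the second after the job is handed in, with the robot touching nothing.
It also fails if it takes over 46 s, if anything falls off the work surface, if the arm or the gripper's body presses on something with over 40 N, if the wrist force passes 120 N, or if a joint passes its speed limit or range.

## Robot

A 6-joint arm with a two-finger parallel gripper is mounted at the origin on the work surface. World frame = base frame: x ahead of the robot, y to its left, z up, the work surface at z = 0. Lengths are in m, angles in rad, forces in N, time in s.
With the tool pointing down it reaches from about 0.4 to 0.825 m from the base axis. Payload 7 kg.
Tool frame: the origin (TCP) lies at the very end of the fingers, on their centre line; the grasp point (between the pads) lies 19 mm behind it; z points along the fingers, y is the direction in which the jaws open and shut (so a half turn about z gives the same grasp; the last joint's range is limited). The gripper opens to 85 mm and grips with 20 to 120 N. Pads are 22 mm wide; open, the fingers measure 114 mm over their backs; the gripper's body (76 mm by 85 mm) begins 54 mm behind the grasp point. The pads swing forward as they close: fully open they stand 13 mm farther back than shut.
Start: joints at [1.452, 0.359, 0.012, 0, -1.224, -0.288], TCP at [0.267, 0.62, 0.231] pointing down, gripper open.
Joint ranges: [-3.07, 3.07], [-1.43, 2.12], [-1.02, 1.25], [-3.03, 1.67], [-3.05, -0], [-3.03, 3.03]. Speed limits (rad/s): [2.39, 2.39, 3.01, 3.14, 3.14, 3.14].

## Interface

Orientations are given as [roll, pitch, yaw] about the fixed x, y, z axes, in that order (R = Rz(yaw) Ry(pitch) Rx(roll)).
In Python, from plant import readout, eyes, job gives the robot as it stands.
- The arm moves only by the tool jog_arm, never from a script. Its argument "steps" is one flat list of numbers, 7 for each row, row after row: the turn, a rotation vector about the tool's x, y, z in degrees, then the shift along the tool's x, y, z in mm, then the finger opening in mm, from 0 to 85.4. A call has 1 to 20 rows; each row is the pose to reach, as a shift and turn from the pose commanded when the call began, along the tool's axes at that moment; what a row does not reach only later rows make up. A row lasts 1/8 s, in which the tool goes at most 62.5 mm and 10.7 degrees, less where a joint would pass 70% of its speed; a pose out of reach is approached as far as the arm can. A call with a gripper value outside its range is refused whole. The fingers move at their own pace and stop on an object; "grip_force" is the grip in N (left out, the last holds). Time passes only in rows, so rows that repeat a pose let the fingers close. It gives the time, the measured TCP pose, the force and the opening at its end, in the units of the state.
- readout.get_obs(): the state, without advancing time (a new reading comes with each control period).
- eyes.grab_frame(name): name is "side" or "top" or "wrist"; returns a dict with "image" (400x640x3 uint8, red, green, blue), "K" (3x3 intrinsics, pixels), "world_from_camera" (4x4, takes a point from camera to world coordinates). Camera axes: x right, y down, z forward; pixel columns grow to the right and rows downward; lengths in m; the calibration is good to about 2 mm. A picture is of the moment at which its call begins. There is no depth.
- job.finish_job(): hands the job in, once; it reports no verdict.
The state is a dict: "clock": time; "joints": joint angles; "qvel": joint speeds; "effort": joint torques, N m; "tool_pos": TCP position; "tcp_rot": TCP orientation; "wrist_force": force on the tool from outside, world axes, zero at the start; "ft_torque": the same for the moment, N m; "grip_width": opening from 0.0 (shut) to 1.0 (fully open).
Only numpy, scipy, OpenCV 4.12 (cv2) and the standard library are available. Lean on these libraries where they do the work, as an engineer would, in place of code of your own. Each camera call takes 0.05 s, during which the arm holds its last target.

## Working session

There is one attempt and no reset: what is moved stays moved. The work goes in short steps, Python scripts to look and compute and a tool call to move; the robot and the scene stay as the last step left them, time stands still between calls to the robot, and variables do not carry over. Pictures are saved under pics/ and viewed, and the job is handed in when it is done.

Besides the shell and the picture viewer there is one more tool, called after "Request:" as a command line: name --argument value ..., lists and objects as JSON in quotes. jog_arm: Moves the arm, as the interface text tells. Its arguments: {"type":"object","properties":{"steps":{"type":"array"},"grip_force":{"type":"number"}},"required":["steps"]}

```bash
mkdir -p pics; cat > h.py <<'E'
import numpy as np, cv2, pickle, sys
from plant import readout, eyes, job
def snap(n,tag):
    f=eyes.grab_frame(n); pickle.dump(f,open(f'pics/{n}_{tag}.pkl','wb')); cv2.imwrite(f'pics/{n}_{tag}.png',f['image'][:,:,::-1]); return f
def load(n,tag): return pickle.load(open(f'pics/{n}_{tag}.pkl','rb'))
def ray(f,uv,z):
    T=f['world_from_camera']; d=T[:3,:3]@np.linalg.solve(f['K'],[uv[0],uv[1],1.]); o=T[:3,3]
    return o+d*(z-o[2])/d[2]
def proj(f,p):
    T=f['world_from_camera']; c=T[:3,:3].T@(np.asarray(p)-T[:3,3]); q=f['K']@c; return q[:2]/q[2]
E
python3 - <<'E'
from h import *
for n in('side','top','wrist'):
    f=snap(n,'0'); print(n,f['world_from_camera'].round(3).tolist(),f['K'][0,0])
print(readout.get_obs())
E
```

```text
side [[-0.846, -0.374, 0.38, 0.342], [-0.532, 0.617, -0.579, 0.35], [-0.018, -0.693, -0.721, 0.581], [0.0, 0.0, 0.0, 1.0]] 370.3251668039772
top [[-0.012, -0.981, 0.194, 0.444], [-0.999, 0.019, 0.038, -0.085], [-0.041, -0.193, -0.98, 0.944], [0.0, 0.0, 0.0, 1.0]] 443.95421585609745
wrist [[-0.395, -0.87, -0.294, 0.342], [-0.919, 0.375, 0.126, 0.587], [0.001, 0.32, -0.948, 0.375], [0.0, 0.0, 0.0, 1.0]] 287.3413915603838
{'clock': 0.15, 'joints': array([ 1.45210747e+00,  3.59229252e-01,  1.12691993e-02, -2.18822789e-04,
       -1.22410046e+00, -2.88081369e-01]), 'qvel': array([ 0.00130047, -0.00318334,  0.0031721 ,  0.0021145 , -0.00188905,
        0.00114948]), 'effort': array([-1.84490120e-03, -5.83874488e+01,  2.93649119e+01,  6.94044650e+00,
       -4.29126594e-03, -3.50657317e-07]), 'tool_pos': array([0.26696509, 0.6195719 , 0.23058085]), 'tcp_rot': array([ 3.14032211e+00, -1.61941539e-04, -4.06844611e-01]), 'wrist_force': array([ 0.52949099, -0.01706518,  0.66510931]), 'ft_torque': array([-0.00724127,  0.05045424,  0.00824421]), 'grip_width': 0.9994896693826679}
```

View pics/top_0.png

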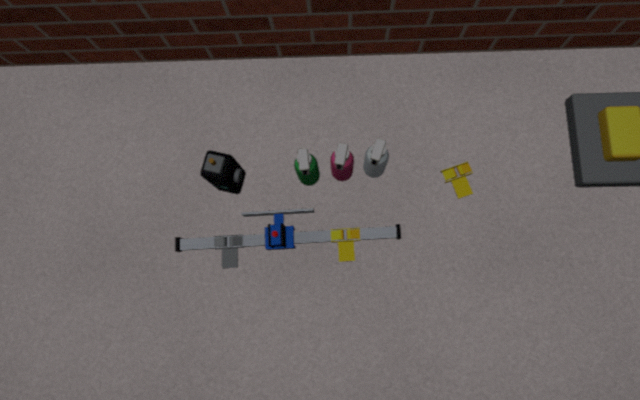

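View pics/side_0.png

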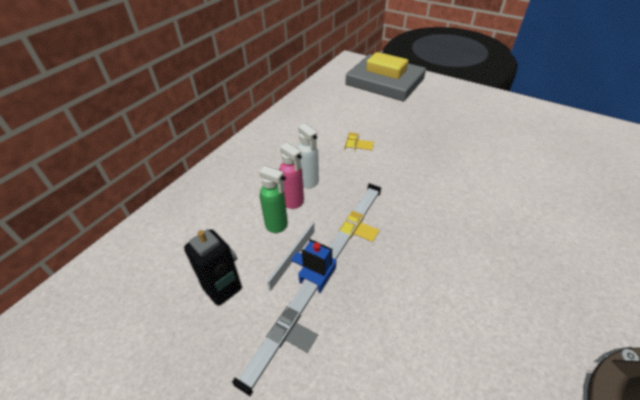

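View pics/wrist_0.png

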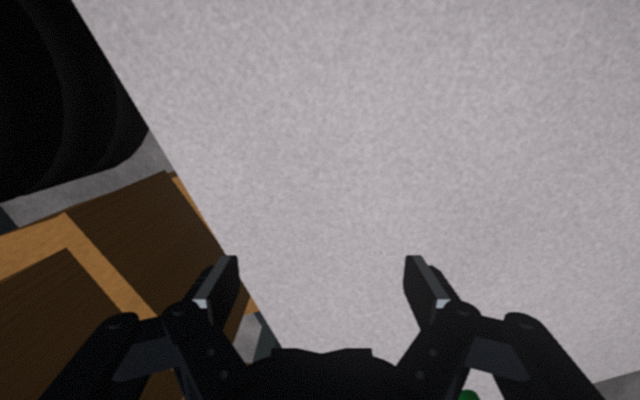

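```bash
python3 - <<'E'
from h import *
f=load('top','0'); im=f['image'][:,:,::-1]
cv2.imwrite('pics/crop0.png',cv2.resize(im[195:275,165:415],None,fx=3.2,fy=3.2,interpolation=cv2.INTER_CUBIC))
hsv=cv2.cvtColor(im,cv2.COLOR_BGR2HSV)
def blobs(m,name,z,mn=8):
    n,l,s,c=cv2.connectedComponentsWithStats(m.astype(np.uint8))
    for i in range(1,n):
        if s[i,4]>=mn: print(name,s[i].tolist(),c[i].round(1),ray(f,c[i],z).round(4))
H,S,V=hsv[...,0].astype(int),hsv[...,1],hsv[...,2]
blobs((V<60)&(S<120)&(np.arange(640)[None]<420)&(np.arange(400)[:,None]>100),'black',.02)
blobs((H>20)&(H<32)&(S>140)&(V>90),'yellow',.003)
blobs(((H<6)|(H>174))&(S>170)&(V>90)&(np.arange(400)[:,None]>200),'red',.085,3)
blobs((H>105)&(H<128)&(S>120)&(V>60),'blue',.03)
E
```

```text
black [201, 151, 44, 43, 675] [223.8 172.8] [0.6946 0.1678 0.02  ]
black [211, 161, 6, 5, 10] [214.2 163.2] [0.7167 0.1896 0.02  ]
black [371, 160, 7, 6, 28] [374.2 162.4] [ 0.7103 -0.1583  0.02  ]
black [336, 164, 8, 7, 32] [339.3 166.9] [ 0.702  -0.0833  0.02  ]
black [301, 170, 10, 6, 39] [305.7 172.1] [ 0.692  -0.0105  0.02  ]
black [309, 175, 10, 10, 14] [314.7 180.7] [ 0.6726 -0.0299  0.02  ]
black [295, 211, 12, 2, 14] [300.8 211.9] [6.054e-01 2.000e-04 2.000e-02]
black [244, 215, 12, 1, 12] [249.5 215. ] [0.6006 0.1095 0.02  ]
black [259, 214, 14, 1, 14] [265.5 214. ] [0.6021 0.0753 0.02  ]
black [396, 224, 5, 15, 47] [398.1 231.4] [ 0.5602 -0.203   0.02  ]
black [282, 234, 3, 11, 19] [282.7 238.7] [0.549  0.0382 0.02  ]
black [176, 237, 5, 15, 53] [177.7 244.1] [0.5411 0.2611 0.02  ]
black [225, 238, 2, 8, 13] [225.4 241.1] [0.5459 0.1595 0.02  ]
yellow [605, 106, 35, 51, 1618] [623.4 130.2] [ 0.7749 -0.7007  0.003 ]
yellow [442, 163, 30, 35, 548] [458.9 179.1] [ 0.6735 -0.3403  0.003 ]
yellow [347, 229, 13, 10, 113] [352.7 233.5] [ 0.5596 -0.109   0.003 ]
yellow [331, 230, 12, 10, 101] [336.8 234.3] [ 0.5583 -0.0751  0.003 ]
yellow [338, 240, 17, 21, 305] [346.  250.3] [ 0.5241 -0.0939  0.003 ]
red [273, 232, 4, 4, 15] [274.6 233.4] [0.5522 0.0456 0.085 ]
blue [270, 213, 13, 32, 268] [276.4 228.7] [0.5689 0.0503 0.03  ]
blue [265, 227, 19, 22, 104] [269.3 240.9] [0.5438 0.0648 0.03  ]
blue [286, 226, 8, 22, 164] [289.3 236.8] [0.5515 0.0233 0.03  ]
```

View pics/crop0.png

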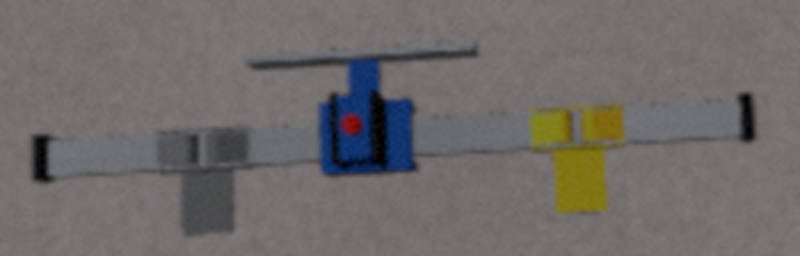

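```bash
cat >> h.py <<'E'
from scipy.spatial.transform import Rotation as R
th=np.arctan2(0.0191,0.4641); yh=np.array([-np.sin(th),np.cos(th),0]); xh=np.array([np.cos(th),np.sin(th),0])
def go(p,rpy):
    o=readout.get_obs(); R0=R.from_euler('xyz',o['tcp_rot']); R1=R.from_euler('xyz',rpy)
    print('turn',np.degrees((R0.inv()*R1).as_rotvec()).round(2),'shift',(R0.inv().apply(np.asarray(p)-o['tool_pos'])*1000).round(1))
E
python3 - <<'E'
from h import *
f=load('top','0'); s=load('side','0')
seat=ray(f,(345.3,234),.014); print('seat',seat)
h=s['image']; hsv=cv2.cvtColor(h,cv2.COLOR_RGB2HSV)
m=((hsv[...,0]<6)|(hsv[...,0]>174))&(hsv[...,1]>170)&(hsv[...,2]>90)
m[:230]=0;m[260:]=0;m[:,:300]=0;m[:,340:]=0
v,u=np.nonzero(m);c=(u.mean(),v.mean());print(c,len(u),ray(s,c,.087),ray(f,(274.6,233.4),.087))
P=[np.c_[g['K']@np.linalg.inv(g['world_from_camera'])[:3]].reshape(3,4) for g in(f,s)]
X=cv2.triangulatePoints(P[0],P[1],np.array([[274.6],[233.4]]),np.array([[c[0]],[c[1]]]));print('head',(X[:3]/X[3]).T)
mid=np.array([.5507,.029,0])
for n,p in(('seat',seat),('pin',ray(f,(274.6,233.4),.087))): print(n,(p-mid)@xh,(p-mid)@yh)
cv2.imwrite('pics/crop1.png',cv2.resize(h[170:360,230:400,::-1],None,fx=3,fy=3,interpolation=cv2.INTER_CUBIC))
print(th); 
g=mid+.0165*yh+.075*yh; g[2]=.15; print(g); go(g,[np.pi,0,th-np.pi/2])
E
```

```text
seat [ 0.55739139 -0.0930782   0.014     ]
(np.float64(316.3030303030303), np.float64(246.3030303030303)) 33 [0.55130607 0.0427726  0.087     ] [0.55196575 0.04532279 0.087     ]
head [[0.55104349 0.04467568 0.08969958]]
seat 0.0016658640053078598 -0.12225010033010558
pin 0.001935871232557112 0.016256939109814742
0.041131712013297975
[0.54693751 0.12042261 0.15      ]
turn [ 6.000e-02 -5.000e-02  6.433e+01] shift [454.6 347.5  81.1]
```

View pics/crop1.png

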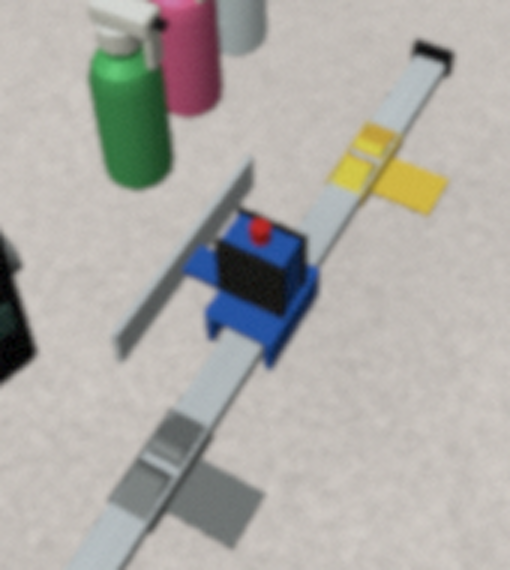

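Candidates for the yellow clip in the top view: the on-rail clip (345,234), the loose look-alike (458,179), and the yellow block on the grey pedestal (623,130). I'm taking the on-rail one. It is nearest the base, it's the only one on the rail, and the crop shows the groove. The guard (pin at 275,233) must travel about 138 mm towards rail -y (image right), so I push on pad_left.

Request:
jog_arm --steps '[0,0,6,45,35,4,0,0,0,16,90,70,10,0,0,0,26,135,104,18,0,0,0,36,180,139,28,0,0,0,46,225,174,38,0,0,0,55,270,208,48,0,0,0,64.3,315,243,58,0,0,0,64.3,360,278,66,0,0,0,64.3,405,312,74,0,0,0,64.3,440,337,80,0,0,0,64.3,454.6,347.5,81,0,0,0,64.3,454.6,347.5,81,0,0,0,64.3,454.6,347.5,81,0]' --grip_force 40

```text
clock: 1.78
tool_pos: [0.5469, 0.1216, 0.1504]
tcp_rot: [-3.142, 0.0, -1.529]
wrist_force: [-0.5, 0.5, 0.3]
grip_width: -0.001
```

```bash
python3 - <<'E'
from h import *
for n in('side','wrist','top'): snap(n,'1')
o=readout.get_obs(); print(o)
mid=np.array([.5507,.029,0]); print((o['tool_pos']-mid)@xh,(o['tool_pos']-mid)@yh)
g=mid+.0165*yh+.045*yh+.001*xh; g[2]=.048; go(g,[np.pi,0,th-np.pi/2])
E
```

```text
{'clock': 1.925, 'joints': array([ 5.68700404e-01,  2.38380696e-01, -3.55740474e-01, -5.93910346e-05,
       -9.76185471e-01, -5.25495720e-01]), 'qvel': array([-0.00322981,  0.00085499,  0.00144256,  0.00071675,  0.00063509,
        0.00027852]), 'effort': array([-2.16859700e-01, -4.52140868e+01,  2.58501148e+01,  6.11305699e+00,
       -2.06284138e-03, -8.61768785e-03]), 'tool_pos': array([0.54681842, 0.12188509, 0.15056398]), 'tcp_rot': array([-3.14119373e+00,  2.88220629e-04, -1.52762484e+00]), 'wrist_force': array([-0.54260587,  0.35017302,  0.33134541]), 'ft_torque': array([ 0.00028288, -0.02838767,  0.00559799]), 'grip_width': 0.0002725711998379212}
-5.885099169488484e-05 0.09296614266330978
turn [-0.02  0.02  0.12] shift [ 31.5  -1.  102.6]
```

View pics/side_1.png

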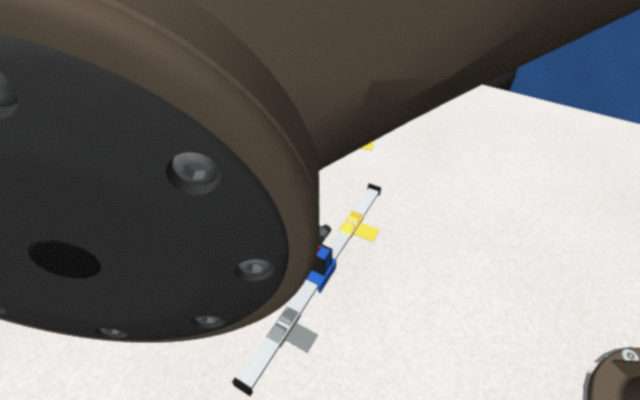

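View pics/wrist_1.png

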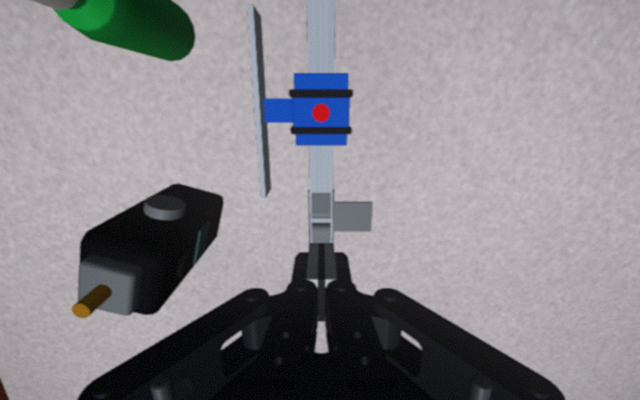

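Request:
jog_arm --steps '[0,0,0.1,0,-0.5,35,0,0,0,0.1,0,-1,70,0,0,0,0.1,8,-1,95,0,0,0,0.1,20,-1,102.5,0,0,0,0.1,32,-1,102.5,0,0,0,0.1,40,-1,102.5,0,0,0,0.1,42,-1,102.5,0,0,0,0.1,42,-1,102.5,0]'

```text
clock: 2.92
tool_pos: [0.5502, 0.0789, 0.0484]
tcp_rot: [-3.141, 0.0, -1.531]
wrist_force: [-0.0, -1.1, 0.0]
grip_width: 0.001
```

```bash
python3 - <<'E'
from h import *
for n in('wrist','side','top'): f=snap(n,'2')
o=readout.get_obs(); print(o['tool_pos'],o['tcp_rot'],o['wrist_force'],o['clock'])
mid=np.array([.5507,.029,0]); print((o['tool_pos']-mid)@xh,(o['tool_pos']-mid)@yh)
E
```

```text
[0.55001768 0.07920633 0.04806927] [-3.14111447e+00  2.19404893e-04 -1.53061462e+00] [0.22172621 0.22779374 0.67385242] 3.075
0.0013827484007272511 0.05019191809310404
```

View pics/wrist_2.png

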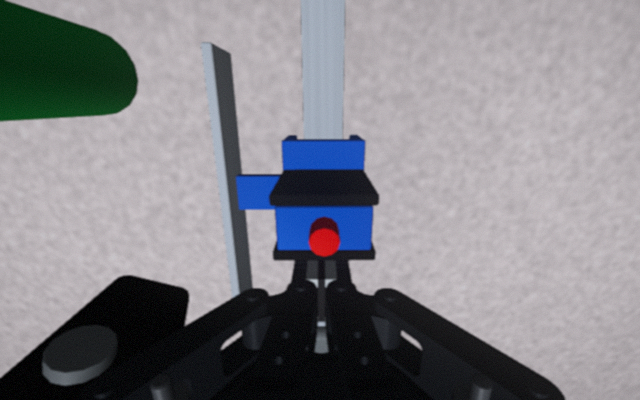

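View pics/top_2.png

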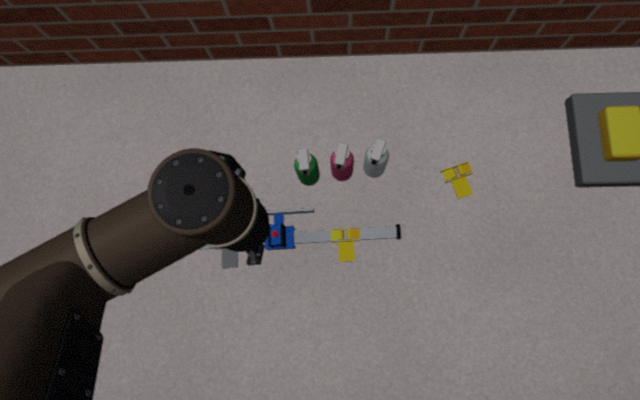

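View pics/side_2.png

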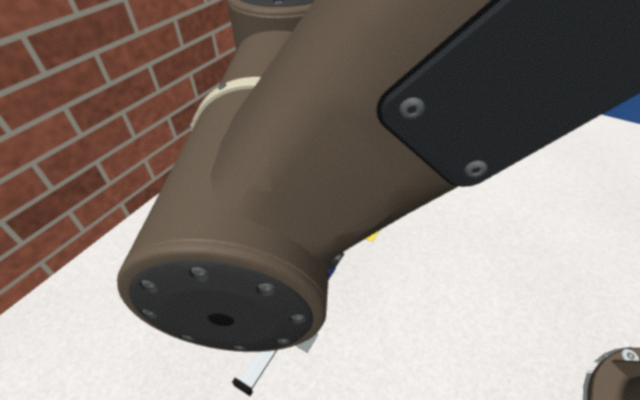

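Request:
jog_arm --steps '[0,0,0,3,0,0,0,0,0,0,6,0,0,0,0,0,0,8,0,0,0,0,0,0,10,0,0,0,0,0,0,12,0,0,0,0,0,0,14,0,0,0]'

```text
clock: 3.82
tool_pos: [0.5504, 0.0649, 0.0477]
tcp_rot: [3.142, 0.0, -1.531]
wrist_force: [-0.6, 1.0, -0.6]
grip_width: -0.002
```

```bash
python3 - <<'E'
from h import *
f=snap('wrist','3')
o=readout.get_obs(); print(o['tool_pos'],o['tcp_rot'],o['wrist_force'],o['clock'])
mid=np.array([.5507,.029,0]); print((o['tool_pos']-mid)@xh,(o['tool_pos']-mid)@yh)
E
```

```text
[0.55036018 0.06467652 0.04775761] [ 3.14149022e+00 -5.66489722e-05 -1.53087102e+00] [-1.03289065  0.6951832  -0.29815968] 3.875
0.0011274905929182409 0.035660313936082315
```

View pics/wrist_3.png

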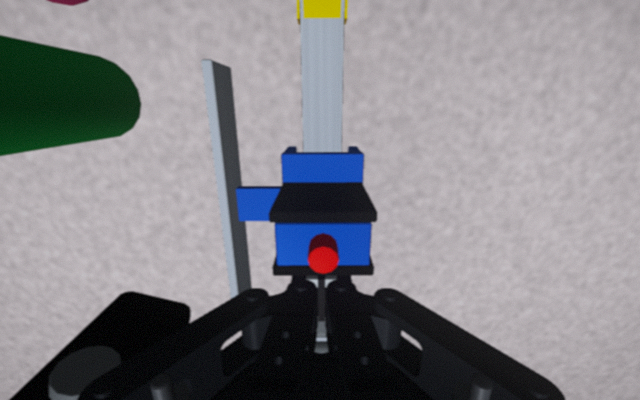

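```bash
cat >> h.py <<'E'
mid=np.array([.5507,.029,0])
def state(tag):
    f=snap('wrist',tag); o=readout.get_obs()
    hsv=cv2.cvtColor(f['image'],cv2.COLOR_RGB2HSV)
    m=((hsv[...,0]<6)|(hsv[...,0]>174))&(hsv[...,1]>170)&(hsv[...,2]>60)
    n,l,s,c=cv2.connectedComponentsWithStats(m.astype(np.uint8)); i=1+np.argmax(s[1:,4])
    t=o['tool_pos']
    top=(s[i,0]+s[i,2]/2,s[i,1]+s[i,3]-s[i,2]/2)  # disc at lower end: front/top of head
    p=ray(f,top,.089)
    print('t',o['clock'],'tcp rail xy',((t-mid)@xh).round(4),((t-mid)@yh).round(4),'z',t[2].round(4),'F along -y',(-o['wrist_force']@yh).round(2),o['wrist_force'].round(1),'blob',s[i].tolist(),'head rail y',((p-mid)@yh).round(4),'gap',((t-p)@yh).round(4))
E
python3 - <<'E'
from h import *
state('4')
for tag in('1','2','3'):
    f=load('wrist',tag);hsv=cv2.cvtColor(f['image'],cv2.COLOR_RGB2HSV)
    m=((hsv[...,0]<6)|(hsv[...,0]>174))&(hsv[...,1]>170)&(hsv[...,2]>60)
    n,l,s,c=cv2.connectedComponentsWithStats(m.astype(np.uint8)); i=1+np.argmax(s[1:,4])
    top=(s[i,0]+s[i,2]/2,s[i,1]+s[i,3]-s[i,2]/2)
    print(s[i],[((ray(f,top,z)-mid)@yh).round(4) for z in (.085,.09)])
E
```

```text
t 3.925 tcp rail xy 0.0012 0.0357 z 0.0478 F along -y -0.18 [-0.   0.2  0.3] blob [309, 236, 29, 38, 741] head rail y 0.014 gap 0.0217
[313 105  16  16 195] [np.float64(0.0177), np.float64(0.0175)]
[310 219  29  38 767] [np.float64(0.0229), np.float64(0.0204)]
[309 236  29  39 756] [np.float64(0.017), np.float64(0.014)]
```

Request:
jog_arm --steps '[0,0,0,3,0,0,0,0,0,0,8,0,0,0,0,0,0,14,0,0,0,0,0,0,20,0,0,0,0,0,0,26,0,0,0,0,0,0,32,0,0,0,0,0,0,38,0,0,0,0,0,0,44,0,0,0,0,0,0,50,0,0,0,0,0,0,56,0,0,0,0,0,0,62,0,0,0,0,0,0,68,0,0,0,0,0,0,74,0,0,0,0,0,0,79,0,0,0,0,0,0,83,0,0,0,0,0,0,86,0,0,0,0,0,0,88,0,0,0]'

```text
clock: 6.05
tool_pos: [0.5539, -0.0231, 0.0479]
tcp_rot: [-3.142, -0.0, -1.531]
wrist_force: [0.5, 1.2, 1.5]
grip_width: 0.002
```

```bash
python3 - <<'E'
from h import *
state('5'); snap('top','5')
E
```

```text
t 6.1 tcp rail xy 0.0009 -0.0524 z 0.0478 F along -y 0.26 [ 0.3 -0.2  0.5] blob [308, 235, 29, 39, 755] head rail y -0.0739 gap 0.0215
```

View pics/wrist_5.png

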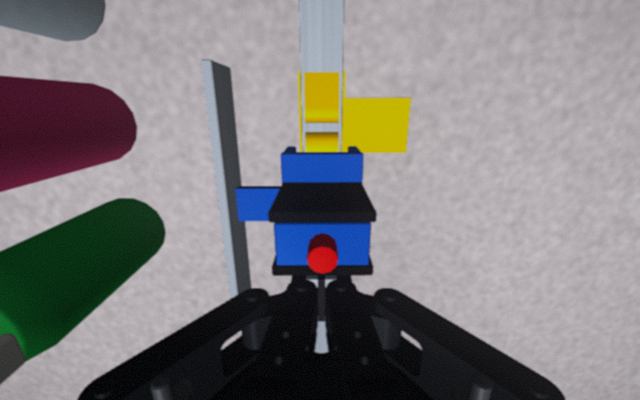

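View pics/top_5.png

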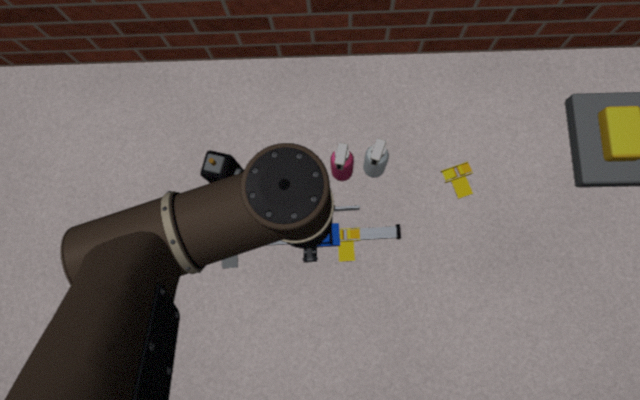

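```bash
python3 - <<'E'
from h import *
f=load('wrist','5')
for z in(.011,.014,.017): print(z,((ray(f,(322,128),z)-mid)@yh).round(4))
# yellow tab centre
im=cv2.cvtColor(f['image'],cv2.COLOR_RGB2HSV); m=(im[...,0]>20)&(im[...,0]<32)&(im[...,1]>140)&(im[...,2]>80); m[:,:350]=0
v,u=np.nonzero(m); print('tab rows',v.min(),v.max()); print([((ray(f,(378,r),.003)-mid)@yh).round(4) for r in(v.min(),v.max()+1)])
E
```

```text
0.011 -0.1196
0.014 -0.1198
0.017 -0.1201
tab rows 98 152
[np.float64(-0.137), np.float64(-0.1029)]
```

Request:
jog_arm --steps '[0,0,0,3,0,0,0,0,0,0,6,0,0,0,0,0,0,9,0,0,0,0,0,0,12,0,0,0,0,0,0,15,0,0,0,0,0,0,18,0,0,0,0,0,0,21,0,0,0,0,0,0,23,0,0,0,0,0,0,25,0,0,0]'

```text
clock: 7.28
tool_pos: [0.5549, -0.0477, 0.0477]
tcp_rot: [3.142, 0.001, -1.531]
wrist_force: [-3.1, 4.8, 0.7]
grip_width: 0.001
```

```bash
python3 - <<'E'
from h import *
state('6')
E
```

```text
t 7.325 tcp rail xy 0.001 -0.077 z 0.0477 F along -y -3.14 [-2.8  3.   0.9] blob [306, 238, 32, 41, 823] head rail y -0.0969 gap 0.0199
```

Request:
jog_arm --steps '[0,0,0,1.5,0,0,0,0,0,0,3,0,0,0,0,0,0,4.5,0,0,0,0,0,0,6,0,0,0]'

```text
clock: 7.82
tool_pos: [0.5551, -0.0538, 0.0477]
tcp_rot: [3.141, 0.0, -1.531]
wrist_force: [0.0, 2.8, -0.3]
grip_width: 0.0
```

```bash
python3 - <<'E'
from h import *
state('7')
E
```

```text
t 7.875 tcp rail xy 0.001 -0.0831 z 0.0477 F along -y -2.06 [-1.9  2.  -0.6] blob [305, 240, 34, 41, 809] head rail y -0.1025 gap 0.0194
```

Request:
jog_arm --steps '[0,0,0,1,0,0,0,0,0,0,2,0,0,0]'

```text
clock: 8.12
tool_pos: [0.5554, -0.0562, 0.0478]
tcp_rot: [-3.141, -0.0, -1.531]
wrist_force: [0.3, 1.7, -0.7]
grip_width: 0.002
```

```bash
python3 - <<'E'
from h import *
state('8')
E
```

```text
t 8.175 tcp rail xy 0.0012 -0.0854 z 0.0479 F along -y -0.56 [-0.6  0.5 -0.7] blob [306, 241, 33, 40, 844] head rail y -0.1046 gap 0.0192
```

Request:
jog_arm --steps '[0,0,0,1,0,0,0,0,0,0,2,0,0,0]'

```text
clock: 8.43
tool_pos: [0.5555, -0.0582, 0.0479]
tcp_rot: [-3.141, -0.0, -1.531]
wrist_force: [-0.1, 0.6, -0.2]
grip_width: -0.0
```

```bash
python3 - <<'E'
from h import *
state('9')
E
```

```text
t 8.475 tcp rail xy 0.0011 -0.0874 z 0.0479 F along -y 0.98 [ 0.3 -1.   0.2] blob [306, 240, 33, 40, 860] head rail y -0.1071 gap 0.0197
```

Request:
jog_arm --steps '[0,0,0,1,0,0,0,0,0,0,1.5,0,0,0]'

```text
clock: 8.72
tool_pos: [0.5554, -0.0595, 0.0478]
tcp_rot: [-3.142, -0.0, -1.531]
wrist_force: [0.4, 0.1, 0.5]
grip_width: 0.002
```

```bash
python3 - <<'E'
from h import *
state('10')
E
```

```text
t 8.775 tcp rail xy 0.0011 -0.0887 z 0.0478 F along -y 0.73 [-0.6 -0.8  0.3] blob [308, 222, 29, 39, 839] head rail y -0.1162 gap 0.0276
```

Request:
jog_arm --steps '[0,0,0,1,0,0,0,0,0,0,1.5,0,0,0]'

```text
clock: 9.02
tool_pos: [0.5554, -0.061, 0.0478]
tcp_rot: [3.142, -0.0, -1.531]
wrist_force: [0.3, 0.2, 0.2]
grip_width: 0.001
```

```bash
python3 - <<'E'
from h import *
state('11')
E
```

```text
t 9.075 tcp rail xy 0.001 -0.0901 z 0.0478 F along -y 0.48 [ 0.3 -0.5  0.1] blob [308, 226, 29, 39, 807] head rail y -0.1159 gap 0.0258
```

Click confirmed. The head jumped about 9 mm ahead of the fingers, sank back to its low size and stayed put, with zero force. Now I'm backing off.

Request:
jog_arm --steps '[0,0,0,-5,0,0,0,0,0,0,-20,0,0,0,0,0,0,-45,0,0,0,0,0,0,-60,0,-20,0,0,0,0,-60,0,-60,0,0,0,0,-60,0,-110,0,0,0,0,-60,0,-160,0,0,0,0,-110,0,-190,0,0,0,0,-160,0,-200,0,0,0,0,-210,0,-200,0,0,0,0,-260,0,-200,0,0,0,0,-310,0,-200,0,0,0,0,-330,0,-200,0,0,0,0,-330,0,-200,0]'

```text
clock: 10.82
tool_pos: [0.5415, 0.2704, 0.2473]
tcp_rot: [3.141, -0.0, -1.528]
wrist_force: [-0.0, 0.6, 0.9]
grip_width: 0.003
```

```bash
python3 - <<'E'
from h import *
f=snap('top','20'); s=snap('side','20'); print(readout.get_obs()['tool_pos'],readout.get_obs()['clock'])
cv2.imwrite('pics/crop20.png',cv2.resize(f['image'][140:275,165:415,::-1],None,fx=3.2,fy=3.2,interpolation=cv2.INTER_CUBIC))
hsv=cv2.cvtColor(f['image'],cv2.COLOR_RGB2HSV)
m=((hsv[...,0]<6)|(hsv[...,0]>174))&(hsv[...,1]>170)&(hsv[...,2]>90); m[:210]=0
v,u=np.nonzero(m); p=ray(f,(u.mean(),v.mean()),.087); print(u.mean(),v.mean(),len(u),p,'rail y',(p-mid)@yh)
E
```

```text
[0.54187358 0.26857986 0.24765147] 10.925
345.2857142857143 229.5 14 [ 0.55726959 -0.09257649  0.087     ] rail y -0.12174380707264543
```

View pics/top_20.png

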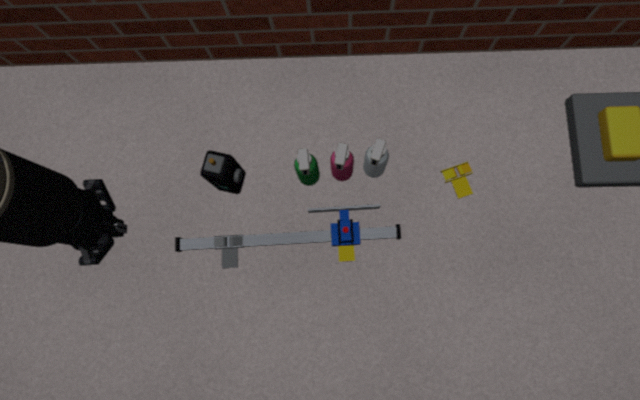

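View pics/side_20.png

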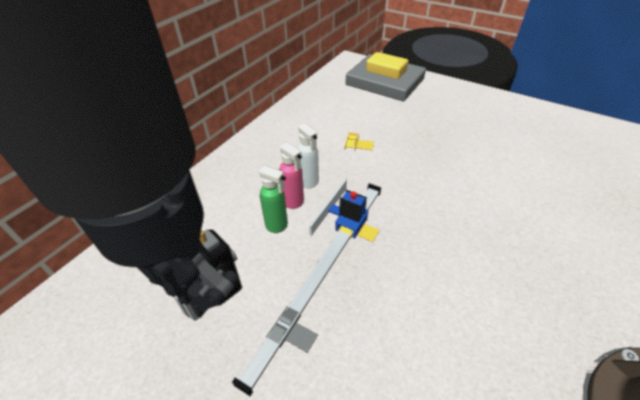

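The guard sits over the yellow tab, with its pin at top pixel (345,230) and rail y −0.1217, against a seat at −0.1223. The bottles and inflator are where they were, and the hand is clear.

```bash
python3 -c "
from plant import job; print(job.finish_job())"
```

```text
the job is handed in; nothing more can be done
None
```

The blue guard is in the yellow clip that sits on the rail, the one nearest the robot's base. I pushed it there with the closed fingers, from the +y pad only, and handed the job in at about 11 s on the clock.

- **Click:** the measured push reached about 5 N on the climb and fell to nothing at the crest. The guard then jumped about 9 mm ahead of the fingers. Its pin head dropped back to its low position and stayed put when I moved the fingers 1.5 mm closer.
- **Position:** after I backed off, the top camera put the pin at −0.1217 m along the rail. The groove measured −0.1223 m from the top view before the push. One wrist-camera estimate of the groove gave −0.120 m, within the 2 mm calibration error.
- **Surroundings:** the last top and side pictures show the bottles and the inflator standing where they were. The hand is well clear and touching nothing.

The wrist camera read the pin head's position about 4 mm off, because the head's height was uncertain. I used it only to follow changes, not for the final position.

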